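# Sort the handful on the side table: cells, pawns and the candle

### The arm

A 7-joint arm with a two-finger parallel gripper is mounted at the origin on the work surface. World frame = base frame: x ahead of the robot, y to its left, z up, the work surface at z = 0. Lengths are in m, angles in rad, forces in N, time in s.
With the tool pointing down it reaches from about 0.35 to 0.9 m from the base axis. Payload 8.1 kg.
Tool frame: the origin (TCP) lies on the centre line of the jaws, within the pads' length; the fingertips stand 14 mm ahead of it and the grasp point (between the pads) lies 5 mm behind it; z points along the fingers, y is the direction in which the jaws open and shut (so a half turn about z gives the same grasp; the last joint's range is limited). The gripper opens to 92 mm and grips with 3 to 60 N. Pads are 19 mm wide; open, the fingers measure 130 mm over their backs; the gripper's body (75 mm by 190 mm) begins 47 mm behind the grasp point.
Start: joints at [1.081, 0.434, 0.025, 1.573, -0.012, 1.134, -0.075], TCP at [0.236, -0.579, 0.241] pointing down, gripper open.
Joint ranges: [-2.62, 2.62], [-0.44, 2.09], [-1.27, 1.32], [0.08, 2.57], [-1.32, 4.46], [0.12, 2], [-2.74, 2.74]. Speed limits (rad/s): [2.22, 2.22, 3.01, 3.01, 3.14, 3.14, 3.14].

### API

Orientations are given as a rotation vector (axis times angle).
In Python, from cell import observe, eyes, arm gives the robot as it stands.
- The arm moves only by the tool step_arm, never from a script. Its argument "series" is a list that holds one entry, the list of rows, each a list of 5 numbers: the finger opening in m, from 0 to 0.0918, then the shift along the world's x, y, z in m, then the turn about the world's z in degrees. In form: [[[hand, dx, dy, dz, spin], ...]]. A call has 1 to 20 rows; each row is the pose to reach, as a shift and turn from the pose measured when the call began; what a row does not reach only later rows make up. A row lasts 1/12 s, in which the tool goes at most 41.7 mm and 7.16 degrees, less where a joint would pass 70% of its speed; a pose out of reach is approached as far as the arm can. A call with a gripper value outside its range is refused whole. The fingers move at their own pace and stop on an object; "squeeze" is the grip in N (left out, the last holds). Time passes only in rows, so rows that repeat a pose let the fingers close. It gives the time, the measured TCP pose, the force and the opening at its end, in the units of the state.
- observe(): the state, without advancing time (a new reading comes with each control period).
- eyes.get_image(name): name is "scene" or "top" or "wrist"; returns (picture, depth): 480x640x3 uint8, red, green, blue; 480x640 float32, m along the optical axis (not along the pixel's ray), 0 where there is no reading.
- eyes.camera_params(name): a dict with "intrinsics" (3x3 intrinsics, pixels), "distortion" ([k1, k2, p1, p2, k3] as OpenCV has them; the pictures are not rectified), "position" and "attitude" of the camera in the world. Camera axes: x right, y down, z forward; pixel columns grow to the right and rows downward; lengths in m; the calibration is good to about 2 mm. A picture is of the moment at which its call begins: read the wrist's pose just before it. camera_params takes no time and is no camera call; for the wrist camera it gives the pose at the moment of the call.
- arm.sign_off(): hands the job in, once; it reports no verdict.
The state is a dict: "clock": time; "joints": joint angles; "dq": joint speeds; "joint_efforts": joint torques, N m; "position": TCP position; "ee_rot": TCP orientation; "force": force on the tool from outside, world axes, zero at the start; "ft_torque": the same for the moment, N m; "width": opening from 0.0 (shut) to 1.0 (fully open).
Only numpy, scipy, OpenCV 4.12 (cv2) and the standard library are available. Lean on these libraries where they do the work, as an engineer would, in place of code of your own. Each camera call takes 0.05 s, during which the arm holds its last target.

### The job

Sort the mixed handful left on the side table: stand both battery cells upright on the floor of the long narrow tray and both wooden game pawns upright on the floor of the square tray, and push the rechargeable LED candle upright down into its charging dock, past the sprung balls, until it clicks fully home. Leave the steel bottle and the computer mouse where they are, and let go of everything at the end.

Things in the scene. Friction and masses are not known exactly. Their poses are not given: they have to be found in the camera images.
- cell_a: battery cell standing upright, steel with a black sleeve, a plain cylinder 26 mm in diameter and 48 mm tall with a 9 mm wide, 2 mm high brass nub on top; about 66 g. Origin at the centre of its underside, z up along the cell.
- cell_b: the second battery cell, the same as cell_a in every way.
- pawn_a: turned wooden game pawn standing upright, 58 mm tall: round foot 30 mm in diameter and 6 mm high, slim waist, barrel-shaped head 23 mm in diameter whose straight sides run from 40 to 51 mm above the underside; 25 g. Origin at the centre of its underside, z up.
- pawn_b: the second pawn, the same as pawn_a in every way.
- candle: white plastic LED candle standing upright, a round stick 36 mm in diameter and 62 mm tall, flat top with a small amber disc. Its foot tapers from 36 mm at 7 mm height to 30 mm at the underside; a groove (31 mm diameter, 11 mm above the underside) runs around it; above 15 mm it is a plain cylinder. About 70 g. Origin at the centre of its underside, z up.
- long_tray: long narrow dark-wood tray for the cells, open on top, fixed to the table: outside 58 mm (its x) by 128 mm (its y) by 18 mm high, walls and floor 4 mm thick, so 50 by 120 mm inside and 14 mm deep. Origin at the centre of its underside, y along its length, z up. It has room for both cells standing one behind the other along its length.
- square_tray: square dark-wood tray for the pawns, open on top, fixed to the table: outside 104 by 104 mm by 18 mm high, walls and floor 4 mm thick, so 96 by 96 mm inside and 14 mm deep. Origin at the centre of its underside, x and y along its sides, z up.
- dock: black round cup, 28 mm high, open on top, fixed; 6 mm high block at its foot on +x. Origin: centre of underside, z up. Bore 40 mm wide, floor at 4 mm, straight to 20 mm height, then a funnel to 56 mm at the rim. 3 sprung balls at 15 mm height stop a loose candle 10 mm short of home; 5 to 15 N down (held, or on its top) clicks it in: candle origin then 4 mm above the dock's.
- bottle: bystander: stainless steel bottle with a black cap, closed, 68 mm in diameter and 200 mm tall, standing to one side. Origin at the centre of its underside. Not to be moved.
- mouse: bystander: grey plastic computer mouse, 100 mm (its x) by 58 mm (its y) by 36 mm high, lying among the handful. Origin at the centre of its underside. Not to be moved.
Not all that is in view belongs to the job. What is shaped like the dock but blue or pink is not meant.

How it is judged:
At the end, for the whole second after the job is handed in: Cells in the long tray, pawns in the square tray: upright within 0.12 rad, underside within 4 mm of the tray floor; candle upright in the dock, within 5 mm of its axis and 2.5 mm of the bore floor; all at rest and let go; bottle and mouse upright, within 20 mm of their start (x of cell_a in the frame of long_tray between -0.015 and 0.015 m and y of cell_a in the frame of long_tray between -0.05 and 0.05 m and z of cell_a in the frame of long_tray between 0.001 and 0.008 m and x of pawn_a in the frame of square_tray between -0.036 and 0.036 m and y of pawn_a in the frame of square_tray between -0.036 and 0.036 m and z of pawn_a in the frame of square_tray between 0.001 and 0.008 m and x of cell_b in the frame of long_tray between -0.015 and 0.015 m and y of cell_b in the frame of long_tray between -0.05 and 0.05 m and z of cell_b in the frame of long_tray between 0.001 and 0.008 m and x of pawn_b in the frame of square_tray between -0.036 and 0.036 m and y of pawn_b in the frame of square_tray between -0.036 and 0.036 m and z of pawn_b in the frame of square_tray between 0.001 and 0.008 m and horizontal distance between candle and dock below 0.005 m and z of candle in the frame of dock between 0.001 and 0.0065 m and angle between each of cell_a, cell_b, pawn_a, pawn_b, candle, bottle, mouse's own z axis and vertical below 0.12 rad and linear speed of each of cell_a, cell_b, pawn_a, pawn_b, candle below 0.02 m/s and distance of each of bottle, mouse from where it was at the start of the episode below 0.02 m); the robot touches nothing.
It fails at once if the bottle is shifted by more than 20 mm or tipped (distance of bottle from where it was at the start of the episode above 0.02 m or angle between bottle's own z axis and vertical above 0.3 rad).
It fails at once if the mouse is shifted by more than 20 mm or tipped (distance of mouse from where it was at the start of the episode above 0.02 m or angle between mouse's own z axis and vertical above 0.3 rad).
It also fails if it takes over 112 s, if anything falls off the work surface, if the arm or the gripper's body presses on something with over 40 N, if the wrist force passes 120 N, or if a joint passes its speed limit or range.

## Working session

There is one attempt and no reset: what is moved stays moved. The work goes in short steps, Python scripts to look and compute and a tool call to move; the robot and the scene stay as the last step left them, time stands still between calls to the robot, and variables do not carry over. Pictures are saved under pics/ and viewed, and the job is handed in when it is done.

Besides the shell and the picture viewer there is one more tool, called after "Request:" as name(argument=value, ...) on one line, values as JSON. step_arm: Moves the arm, as the interface text tells. Its arguments: {"type":"object","properties":{"series":{"type":"array"},"squeeze":{"type":"number"}},"required":["series"]}

```bash
ls; mkdir -p pics; python3 - <<'E'
from cell import observe, eyes, arm
import cv2, numpy as np
print(observe())
for n in ["scene","top","wrist"]:
    p=eyes.camera_params(n); print(n,p)
    im,d=eyes.get_image(n); cv2.imwrite(f"pics/{n}0.png",im[:,:,::-1]); np.savez(f"{n}0.npz",im=im,d=d)
print(observe()["clock"])
E
```

```text
pics
{'clock': 0.0, 'joints': array([ 1.08139891,  0.43521244,  0.02497416,  1.57408926, -0.01157986,
        1.1339753 , -0.07508969]), 'dq': array([-0.0018224 ,  0.00056925,  0.00153137, -0.00063232, -0.00096218,
        0.00028635,  0.00018739]), 'joint_efforts': array([-1.19675979e-04, -6.67857742e+01,  9.85009633e-01, -3.14470267e+01,
       -6.05486124e-02,  4.29307984e-02,  2.28615331e-04]), 'position': array([ 0.23552793, -0.57840706,  0.23995454]), 'ee_rot': array([-3.08159350e+00, -6.03436403e-01,  7.06623284e-04]), 'force': array([ 0.51934332, -0.39519256,  0.34307587]), 'ft_torque': array([-0.05253012, -0.00596491, -0.04272592]), 'width': 0.9986595091110284}
scene {'intrinsics': array([[456.70636132,   0.        , 320.21360829],
       [  0.        , 456.70636132, 232.2376548 ],
       [  0.        ,   0.        ,   1.        ]]), 'distortion': array([-0.05917865,  0.        ,  0.        ,  0.        ,  0.        ]), 'position': array([1.1011388 , 0.21637428, 0.71527601]), 'attitude': array([-1.32459206, -2.29715899,  0.88113747])}
top {'intrinsics': array([[453.29851188,   0.        , 321.31767296],
       [  0.        , 453.29851188, 244.93197939],
       [  0.        ,   0.        ,   1.        ]]), 'distortion': array([-0.08383583,  0.        ,  0.        ,  0.        ,  0.        ]), 'position': array([ 0.37063251, -0.07167299,  1.19318549]), 'attitude': array([-2.13565577,  2.12151911, -0.19305847])}
wrist {'intrinsics': array([[394.48071019,   0.        , 328.00246556],
       [  0.        , 394.48071019, 237.08777991],
       [  0.        ,   0.        ,   1.        ]]), 'distortion': array([-0.0515865,  0.       ,  0.       ,  0.       ,  0.       ]), 'position': array([ 0.30946825, -0.54878951,  0.38523061]), 'attitude': array([ 2.39782233, -1.61128847, -0.24079984])}
0.15
```

View pics/scene0.png

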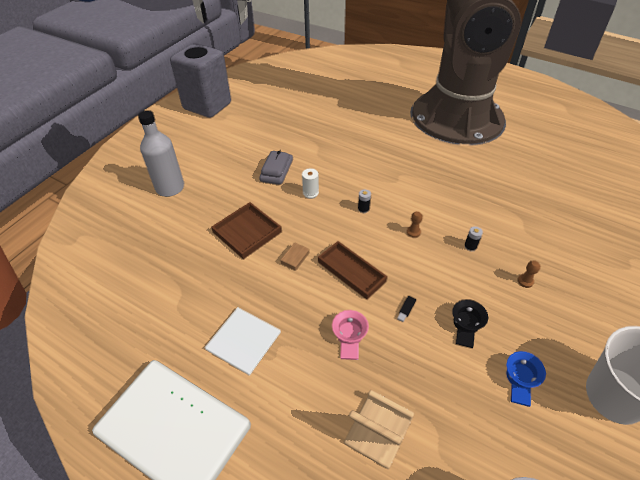

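View pics/top0.png

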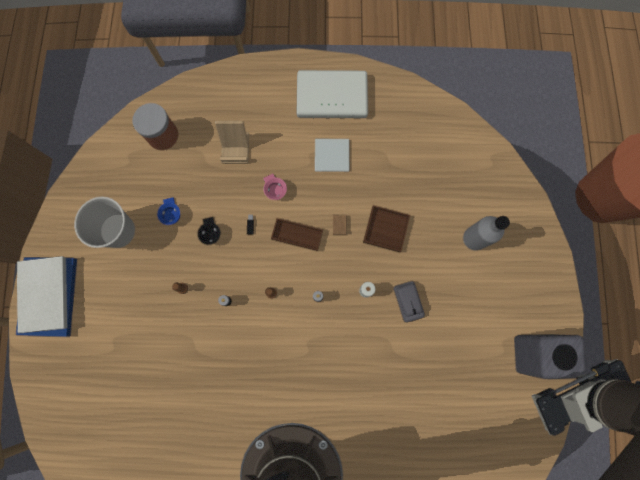

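View pics/wrist0.png

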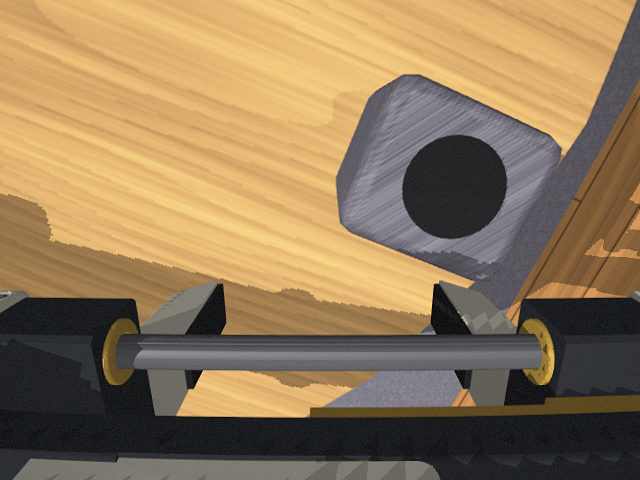

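```bash
cat > h.py <<'E'
import numpy as np, cv2
from scipy.spatial.transform import Rotation as R
def ray(p,uv):
    K=p['intrinsics'];x=cv2.undistortPoints(np.array(uv,float).reshape(-1,1,2),K,p['distortion'])[:,0]
    d=np.c_[x,np.ones(len(x))]@R.from_rotvec(p['attitude']).as_matrix().T
    return np.array(p['position']),d
def plane(p,uv,z):
    o,d=ray(p,uv); return o+d*((z-o[2])/d[:,2])[:,None]
def proj(p,X):
    Rm=R.from_rotvec(p['attitude']).as_matrix(); rv=R.from_matrix(Rm.T).as_rotvec()
    return cv2.projectPoints(np.array(X,float).reshape(-1,3),rv,-Rm.T@p['position'],p['intrinsics'],p['distortion'])[0][:,0]
def cloud(p,d):
    v,u=np.nonzero(d>0); o,r=ray(p,np.c_[u,v]); P=np.zeros(d.shape+(3,)); 
    P[v,u]=o+r*d[v,u][:,None]; return P
E
python3 - <<'E'
from h import *
from cell import eyes
for n in ["top","scene"]:
    p=eyes.camera_params(n); a=np.load(n+'0.npz'); im,d=a['im'],a['d']
    P=cloud(p,d); print(n,'depth ok',(d>0).mean())
    # table height check
    m=(P[...,2]>.010)&(P[...,2]<.3)&(P[...,0]>.3)&(P[...,0]<.75)&(abs(P[...,1])<.5)&(d>0)
    t=(abs(P[...,2])<.01)&(P[...,0]>.3)&(P[...,0]<.75)&(abs(P[...,1])<.5)
    print('table z',np.median(P[t][:,2]))
    k,l,s,c=cv2.connectedComponentsWithStats(m.astype(np.uint8))
    for i in range(1,k):
        if s[i,4]<8: continue
        q=P[l==i]; zt=np.percentile(q[:,2],95); tp=q[q[:,2]>zt-.008]
        print(np.round(c[i]),s[i,4],'ztop %.3f'%zt,'topmean',np.round(tp.mean(0),3),'min',np.round(q.min(0),3),'max',np.round(q.max(0),3), im[l==i].mean(0).round())
a=np.load('top0.npz');im=a['im'][170:330,130:530,::-1]; cv2.imwrite('pics/topz.png',cv2.resize(im,None,fx=2,fy=2,interpolation=2))
E
```

```text
top depth ok 0.9957649739583333
table z -7.070458848990047e-05
[274. 191.] 186 ztop 0.029 topmean [0.726 0.052 0.026] min [0.704 0.022 0.01 ] max [0.75  0.082 0.032] [139.  90. 102.]
[117. 223.] 812 ztop 0.111 topmean [0.628 0.453 0.108] min [0.56  0.419 0.01 ] max [0.688 0.5   0.114] [101. 100.  96.]
[167. 213.] 273 ztop 0.030 topmean [0.667 0.339 0.026] min [0.634 0.306 0.01 ] max [0.703 0.369 0.032] [ 39.  58. 104.]
[387. 228.] 283 ztop 0.021 topmean [ 0.629 -0.247  0.018] min [ 0.569 -0.308  0.01 ] max [ 0.693 -0.184  0.024] [74. 53. 39.]
[340. 224.] 261 ztop 0.019 topmean [ 0.641 -0.121  0.015] min [ 0.616 -0.139  0.01 ] max [ 0.666 -0.104  0.021] [117.  92.  68.]
[485. 232.] 1002 ztop 0.200 topmean [ 0.606 -0.486  0.199] min [ 0.574 -0.5    0.01 ] max [ 0.639 -0.451  0.204] [85. 85. 86.]
[296. 233.] 253 ztop 0.022 topmean [ 0.615 -0.006  0.018] min [ 0.572 -0.075  0.01 ] max [0.657 0.06  0.026] [78. 57. 42.]
[208. 233.] 258 ztop 0.030 topmean [0.612 0.226 0.026] min [0.581 0.196 0.01 ] max [0.642 0.253 0.032] [33. 32. 32.]
[367. 289.] 187 ztop 0.065 topmean [ 0.466 -0.19   0.06
[... 1772 characters left out ...]
 topmean [ 0.642 -0.118  0.013] min [ 0.614 -0.137  0.01 ] max [ 0.667 -0.1    0.016] [163. 119.  82.]
[531. 271.] 264 ztop 0.056 topmean [0.471 0.295 0.053] min [0.46  0.284 0.01 ] max [0.48  0.307 0.059] [103.  68.  42.]
[470. 314.] 624 ztop 0.027 topmean [0.607 0.225 0.024] min [0.579 0.194 0.01 ] max [0.641 0.256 0.029] [36. 34. 35.]
[352. 321.] 484 ztop 0.027 topmean [0.724 0.052 0.024] min [0.703 0.023 0.01 ] max [0.75  0.084 0.029] [202. 118. 144.]
[617. 375.] 3381 ztop 0.108 topmean [0.627 0.441 0.106] min [0.562 0.418 0.01 ] max [0.688 0.5   0.112] [126. 121. 118.]
[527. 368.] 757 ztop 0.027 topmean [0.661 0.339 0.024] min [0.633 0.306 0.01 ] max [0.697 0.368 0.029] [ 36.  68. 143.]
```

View pics/topz.png

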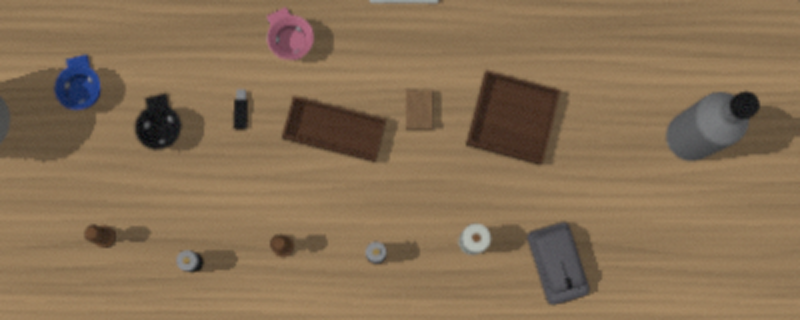

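```bash
python3 - <<'E'
from h import *
from cell import eyes
from scipy.optimize import least_squares
for n in ["top","scene"]:
    p=eyes.camera_params(n); a=np.load(n+'0.npz'); im,d=a['im'],a['d']
    P=cloud(p,d)
    for nm,c,s,z in [('long',(.615,-.005),.09,.009),('sq',(.631,-.245),.09,.009),('mouse',(.44,-.3),.08,.02)]:
        q=P[(abs(P[...,0]-c[0])<s)&(abs(P[...,1]-c[1])<s)&(P[...,2]>z)&(P[...,2]<.05)]
        q=q[(np.hypot(*(q[:,:2]-c).T)<.085)]
        print(n,nm,cv2.minAreaRect(q[:,:2].astype(np.float32)))
    for nm,c,r,zlo in [('dock',(.61,.226),.028,.023)]:
        q=P[(np.hypot(P[...,0]-c[0],P[...,1]-c[1])<.04)&(P[...,2]>zlo)&(P[...,2]<.032)][:,:2]
        f=least_squares(lambda x:np.hypot(*(q-x[:2]).T)-x[2],[*c,.03],loss='soft_l1',f_scale=.002)
        print(n,nm,f.x,len(q), cv2.minEnclosingCircle(q.astype(np.float32)))
E
```

```text
top long ((0.6147028803825378, -0.007400818169116974), (0.12878544628620148, 0.058630578219890594), 76.0191421508789)
top sq ((0.6311534643173218, -0.24713696539402008), (0.10521936416625977, 0.10337109863758087), 74.85667419433594)
top mouse ((0.4375520348548889, -0.3002384901046753), (0.09383691102266312, 0.05198664590716362), 17.094816207885742)
top dock [0.61125695 0.22474338 0.02611606] 172 ((0.6116079092025757, 0.22452318668365479), 0.030552923679351807)
scene long ((0.6136541366577148, -0.006408020853996277), (0.12985125184059143, 0.06116184592247009), 76.21467590332031)
scene sq ((0.6305661201477051, -0.2459397166967392), (0.10859668254852295, 0.10599258542060852), 74.7240219116211)
scene mouse ((0.44100189208984375, -0.29845985770225525), (0.08315429836511612, 0.049527231603860855), 14.185653686523438)
scene dock [0.61142213 0.22463589 0.02806717] 329 ((0.6101991534233093, 0.22407308220863342), 0.032204221934080124)
```

Request:
step_arm(series=[[[0.09, 0.231, 0.37, 0, 67.8], [0.09, 0.231, 0.37, 0, 67.8], [0.09, 0.231, 0.37, 0, 67.8], [0.09, 0.231, 0.37, 0, 67.8], [0.09, 0.231, 0.37, 0, 67.8], [0.09, 0.231, 0.37, 0, 67.8], [0.09, 0.231, 0.37, 0, 67.8], [0.09, 0.231, 0.37, 0, 67.8], [0.09, 0.231, 0.37, -0.05, 67.8], [0.09, 0.231, 0.37, -0.05, 67.8], [0.09, 0.231, 0.37, -0.05, 67.8], [0.09, 0.231, 0.37, -0.05, 67.8], [0.09, 0.231, 0.37, -0.05, 67.8], [0.09, 0.231, 0.37, -0.05, 67.8]]], squeeze=25)

```text
clock: 1.32
position: [0.4663, -0.2091, 0.1901]
ee_rot: [-2.222, -2.22, 0.002]
force: [-0.4, 0.1, 0.3]
width: 0.978
```

```bash
cat > look.py <<'E'
import sys
from h import *
from cell import observe,eyes
n=sys.argv[1]; out=sys.argv[2]
o=observe(); p=eyes.camera_params(n); im,d=eyes.get_image(n)
cv2.imwrite(f"pics/{out}.png",im[:,:,::-1]); np.savez(out+'.npz',im=im,d=d,p=np.array(p,dtype=object))
print('t %.2f'%o['clock'],'pos',o['position'].round(4),'F',o['force'].round(1),'w',round(o['width']*.0918,4))
y=R.from_rotvec(o['ee_rot']).as_matrix()[:,1]; print('jaw deg',np.degrees(np.arctan2(y[1],y[0])).round(1),'q',o['joints'].round(2))
P=cloud(p,d)
for a in sys.argv[3:]:
    x,y,z0,z1,r=map(float,a.split(','))
    q=P[(np.hypot(P[...,0]-x,P[...,1]-y)<r)&(P[...,2]>z0)&(P[...,2]<z1)&(d>0)]
    if len(q)<10: print(a,len(q)); continue
    c=cv2.minEnclosingCircle(q[:,:2].astype(np.float32))
    print(a,len(q),'mean',q.mean(0).round(4),'enc',np.round(c[0],4),round(c[1],4),'ztop',np.percentile(q[:,2],95).round(4))
E
python3 look.py wrist w1 0.467,-0.188,0.055,0.07,0.04
```

```text
t 1.32 pos [ 0.4663 -0.2091  0.1901] F [-0.4  0.1  0.3] w 0.0898
jaw deg -0.1 q [ 0.62  0.34 -0.38  1.89  0.15  0.95  0.16]
0.467,-0.188,0.055,0.07,0.04 1954 mean [ 0.466  -0.1882  0.0632] enc [ 0.4662 -0.189 ] 0.018 ztop 0.0645
```

View pics/w1.png

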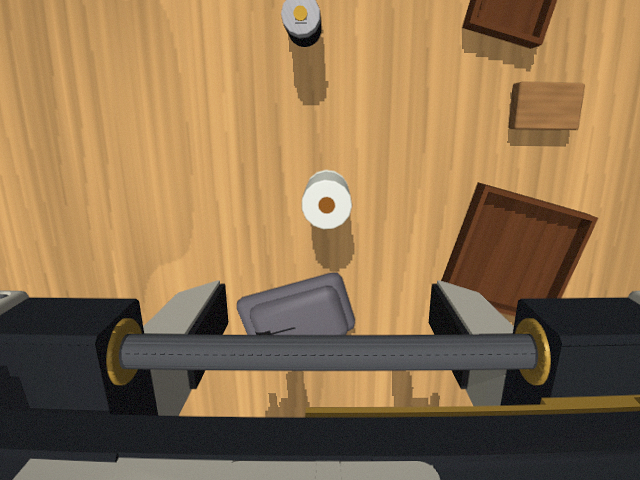

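Request:
step_arm(series=[[[0.07, 0, 0.0206, -0.03, 0], [0.07, 0, 0.0206, -0.06, 0], [0.07, 0, 0.0206, -0.095, 0], [0.07, 0, 0.0206, -0.125, 0], [0.07, 0, 0.0206, -0.14, 0], [0.07, 0, 0.0206, -0.143, 0], [0.07, 0, 0.0206, -0.143, 0], [0.03, 0, 0.0206, -0.143, 0], [0.03, 0, 0.0206, -0.143, 0], [0.03, 0, 0.0206, -0.143, 0], [0.03, 0, 0.0206, -0.143, 0], [0.03, 0, 0.0206, -0.143, 0], [0.03, 0, 0.0206, -0.143, 0], [0.03, 0, 0.0206, -0.13, 0], [0.03, 0, 0.0206, -0.1, 0], [0.03, 0, 0.0206, -0.06, 0], [0.03, 0, 0.0206, -0.04, 0], [0.03, 0, 0.0206, -0.04, 0]]], squeeze=40)

```text
clock: 2.87
position: [0.4688, -0.1896, 0.1548]
ee_rot: [2.22, 2.214, 0.003]
force: [1.6, 0.0, -1.1]
width: 0.383
```

```bash
python3 look.py wrist w2 0.467,-0.188,0.12,0.20,0.02
```

```text
t 2.87 pos [ 0.4688 -0.1896  0.1548] F [ 1.6  0.  -1.1] w 0.0351
jaw deg -0.1 q [ 0.58  0.37 -0.39  1.95  0.18  0.85  0.09]
0.467,-0.188,0.12,0.20,0.02 7208 mean [ 0.4671 -0.1794  0.1622] enc [ 0.467  -0.1879] 0.02 ztop 0.1856
```

View pics/w2.png

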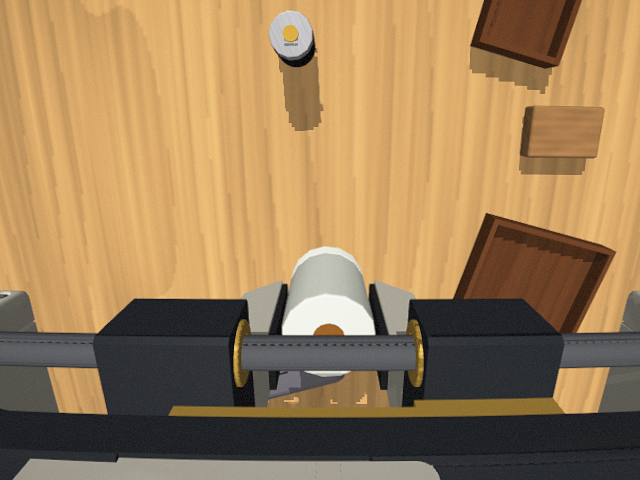

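Request:
step_arm(series=[[[0.03, 0.01, 0.025, 0.01, 0], [0.03, 0.022, 0.06, 0.02, 0], [0.03, 0.034, 0.098, 0.02, 0], [0.03, 0.046, 0.136, 0.02, 0], [0.03, 0.06, 0.174, 0.02, 0], [0.03, 0.074, 0.212, 0.02, 0], [0.03, 0.09, 0.25, 0.02, 0], [0.03, 0.105, 0.285, 0.02, 0], [0.03, 0.12, 0.31, 0.02, 0], [0.03, 0.135, 0.325, 0.02, 0], [0.03, 0.142, 0.33, 0.02, 0], [0.03, 0.142, 0.33, 0.02, 0], [0.03, 0.142, 0.33, 0.02, 0]]])

```text
clock: 4.0
position: [0.6088, 0.1393, 0.1711]
ee_rot: [2.222, 2.216, -0.004]
force: [0.0, -0.3, -1.4]
width: 0.387
```

```bash
python3 look.py wrist w3 0.611,0.2245,0.024,0.035,0.045; python3 - <<'E'
from h import *
from scipy.optimize import least_squares
a=np.load('w3.npz',allow_pickle=True); p=a['p'].item(); P=cloud(p,a['d'])
m=(np.hypot(P[...,0]-.611,P[...,1]-.2245)<.045)&(P[...,2]>.022)&(P[...,2]<.033)
q=P[m][:,:2]
f=least_squares(lambda x:np.hypot(*(q-x[:2]).T)-x[2],[.611,.2245,.03],loss='soft_l1',f_scale=.002);print(f.x,np.median(P[m][:,2]))
# held candle: side points below tcp
t=np.array([0.611,0.14])
E
```

```text
t 4.00 pos [0.6088 0.1393 0.1711] F [ 0.  -0.3 -1.4] w 0.0355
jaw deg -0.2 q [-0.02  0.54 -0.43  1.63  0.26  1.03 -0.54]
0.611,0.2245,0.024,0.035,0.045 3366 mean [0.6123 0.2265 0.0274] enc [0.6122 0.2254] 0.0315 ztop 0.0299
[0.61231223 0.22547048 0.02609776] 0.027159216867563812
```

View pics/w3.png

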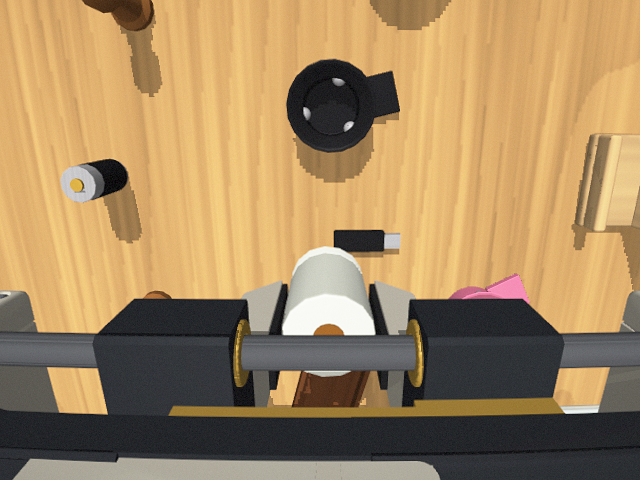

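Request:
step_arm(series=[[[0.03, 0.0032, 0.03, 0, 0], [0.03, 0.0032, 0.06, 0, 0], [0.03, 0.0032, 0.08, 0, 0], [0.03, 0.0032, 0.0857, -0.02, 0], [0.03, 0.0032, 0.0857, -0.05, 0], [0.03, 0.0032, 0.0857, -0.07, 0], [0.03, 0.0032, 0.0857, -0.07, 0], [0.03, 0.0032, 0.0857, -0.07, 0]]])

```text
clock: 4.72
position: [0.6111, 0.2222, 0.1008]
ee_rot: [2.225, 2.213, -0.008]
force: [0.0, -1.1, -1.3]
width: 0.383
```

```bash
python3 look.py wrist w4; python3 look.py scene s4
```

```text
t 4.72 pos [0.6111 0.2222 0.1008] F [ 0.  -1.1 -1.3] w 0.0351
jaw deg -0.3 q [-0.17  0.65 -0.41  1.62  0.31  0.94 -0.69]
t 4.77 pos [0.6121 0.2231 0.1022] F [0.1 0.7 0.3] w 0.0351
jaw deg -0.3 q [-0.17  0.65 -0.41  1.62  0.31  0.94 -0.69]
```

View pics/w4.png

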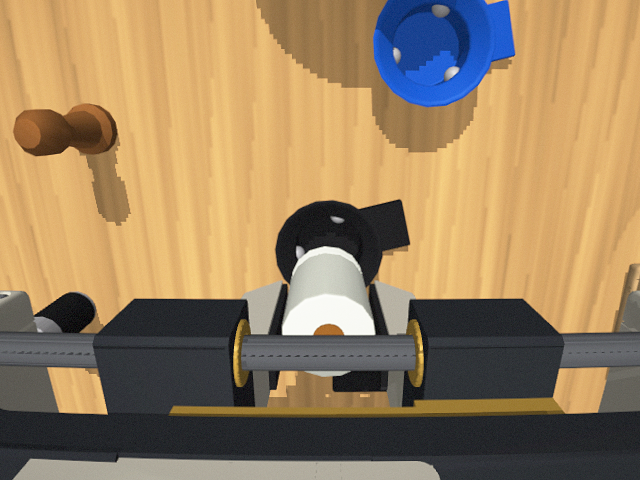

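Request:
step_arm(series=[[[0.03, 0, 0.0022, -0.01, 0], [0.03, 0, 0.0022, -0.02, 0], [0.03, 0, 0.0022, -0.03, 0], [0.03, 0, 0.0022, -0.036, 0], [0.03, 0, 0.0022, -0.036, 0]]])

```text
clock: 5.23
position: [0.6115, 0.2252, 0.0649]
ee_rot: [2.225, 2.213, -0.006]
force: [-0.5, -0.5, -1.5]
width: 0.386
```

```bash
python3 look.py wrist w5; python3 look.py scene s5; python3 -c "
import cv2;i=cv2.imread('pics/s5.png')[200:400,380:620];cv2.imwrite('pics/s5z.png',cv2.resize(i,None,fx=3,fy=3))"
```

```text
t 5.23 pos [0.6115 0.2252 0.0649] F [-0.5 -0.5 -1.5] w 0.0354
jaw deg -0.3 q [-0.18  0.69 -0.39  1.65  0.33  0.87 -0.72]
t 5.28 pos [0.6119 0.2255 0.0658] F [ 1.3 -0.6 -0.3] w 0.0352
jaw deg -0.3 q [-0.18  0.69 -0.39  1.65  0.33  0.87 -0.72]
```

View pics/s5z.png

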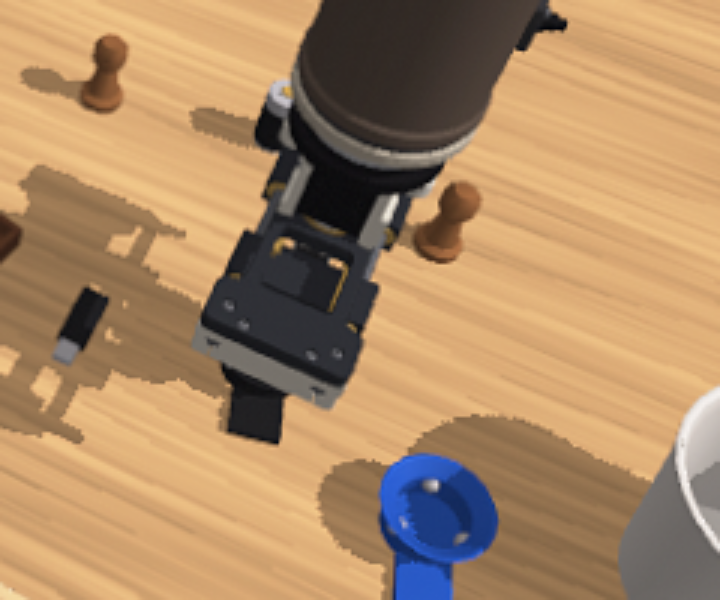

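View pics/w5.png

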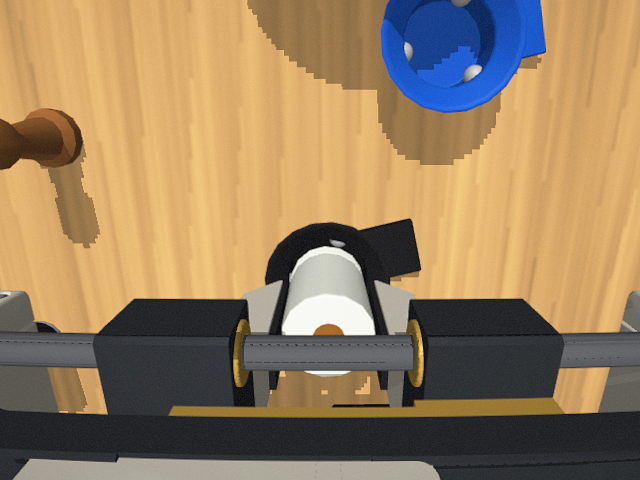

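Request:
step_arm(series=[[[0.03, 0, 0, -0.003, 0], [0.03, 0, 0, -0.006, 0], [0.03, 0, 0, -0.008, 0], [0.03, 0, 0, -0.01, 0], [0.03, 0, 0, -0.012, 0], [0.03, 0, 0, -0.014, 0], [0.03, 0, 0, -0.015, 0], [0.03, 0, 0, -0.015, 0]]])

```text
clock: 6.0
position: [0.6121, 0.2256, 0.0518]
ee_rot: [2.224, 2.213, -0.003]
force: [-4.0, -1.3, 4.9]
width: 0.388
```

```bash
python3 look.py wrist w6; python3 - <<'E'
from cell import observe
o=observe();print(o['position'],o['force'])
E
```

```text
t 6.00 pos [0.6121 0.2256 0.0518] F [-4.  -1.3  4.9] w 0.0356
jaw deg -0.3 q [-0.19  0.71 -0.39  1.66  0.34  0.85 -0.72]
[0.61210646 0.22566281 0.05178141] [-2.86639255 -1.58086447  4.36475451]
```

Request:
step_arm(series=[[[0.03, 0, 0, -0.002, 0], [0.03, 0, 0, -0.004, 0], [0.03, 0, 0, -0.006, 0], [0.03, 0, 0, -0.006, 0]]])

```text
clock: 6.38
position: [0.6121, 0.2263, 0.0505]
ee_rot: [2.223, 2.212, -0.001]
force: [-15.5, -7.2, 45.4]
width: 0.385
```

```bash
python3 look.py wrist w7
```

```text
t 6.38 pos [0.6121 0.2263 0.0505] F [-15.5  -7.2  45.4] w 0.0353
jaw deg -0.3 q [-0.19  0.71 -0.39  1.66  0.34  0.84 -0.73]
```

View pics/w7.png

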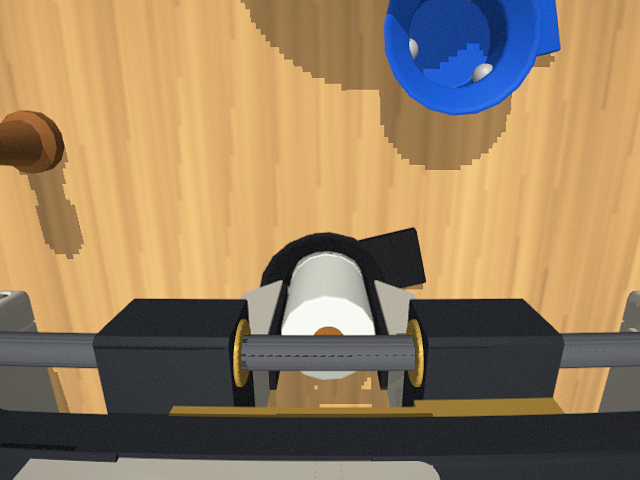

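Request:
step_arm(series=[[[0.03, 0, 0, 0.0005, 0], [0.03, 0, 0, 0.0005, 0], [0.065, 0, 0, 0.0005, 0], [0.065, 0, 0, 0.0005, 0], [0.065, 0, 0, 0.0005, 0], [0.065, 0, 0, 0.0005, 0], [0.065, 0, 0, 0.02, 0], [0.065, 0, 0, 0.05, 0], [0.065, -0.03, -0.02, 0.08, 0], [0.065, -0.06, -0.04, 0.1, 0], [0.065, -0.09, -0.06, 0.11, 0], [0.065, -0.12, -0.075, 0.11, 0], [0.065, -0.15, -0.085, 0.11, 0], [0.065, -0.165, -0.085, 0.11, 0], [0.065, -0.173, -0.085, 0.11, 0], [0.065, -0.173, -0.085, 0.11, 0]]], squeeze=25)

```text
clock: 7.77
position: [0.4381, 0.1415, 0.1608]
ee_rot: [2.222, 2.213, -0.001]
force: [0.3, 0.6, 0.1]
width: 0.709
```

```bash
python3 look.py wrist w8 0.437,0.175,0.044,0.055,0.03  0.469,0.294,0.05,0.065,0.03; python3 look.py scene s8 0.612,0.2255,0.06,0.075,0.03; python3 -c "
import cv2;i=cv2.imread('pics/s8.png')[200:400,380:620];cv2.imwrite('pics/s8z.png',cv2.resize(i,None,fx=3,fy=3))"
```

```text
t 7.77 pos [0.4381 0.1415 0.1608] F [0.3 0.6 0.1] w 0.0651
jaw deg -0.2 q [-0.03  0.31 -0.5   2.03  0.2   0.85 -0.64]
0.437,0.175,0.044,0.055,0.03 1164 mean [0.4362 0.176  0.0494] enc [0.4365 0.1756] 0.013 ztop 0.0515
0.469,0.294,0.05,0.065,0.03 40 mean [0.4694 0.2857 0.0521] enc [0.4695 0.2863] 0.005 ztop 0.054
t 7.82 pos [0.4396 0.1418 0.1609] F [-0.1  0.7 -0.2] w 0.0648
jaw deg -0.2 q [-0.03  0.31 -0.5   2.03  0.2   0.85 -0.64]
0.612,0.2255,0.06,0.075,0.03 309 mean [0.6129 0.2246 0.0643] enc [0.6113 0.2251] 0.0185 ztop 0.0665
```

View pics/s8z.png

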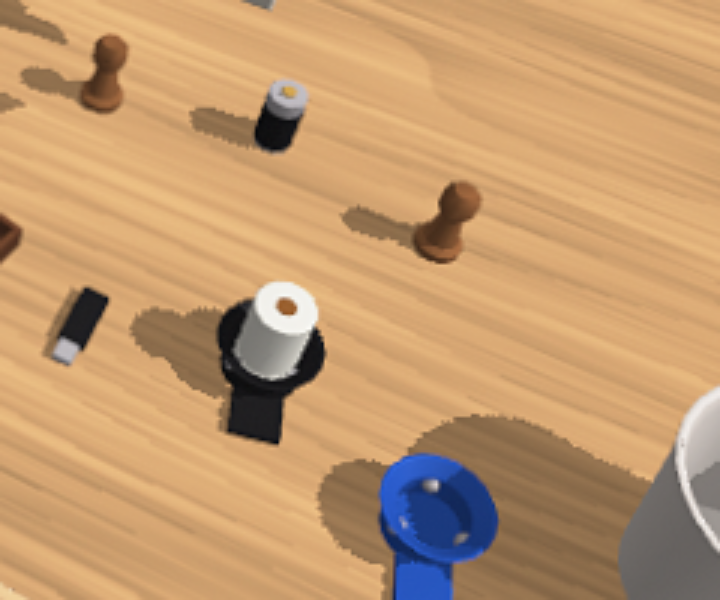

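View pics/w8.png

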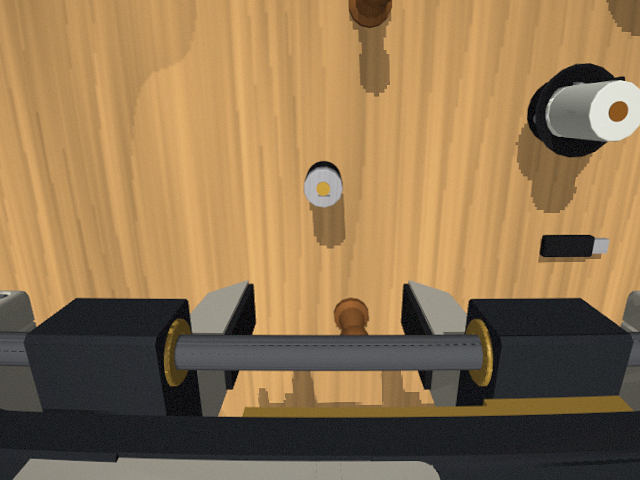

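Request:
step_arm(series=[[[0.065, -0.002, 0.015, -0.02, 0], [0.065, -0.002, 0.03, -0.05, 0], [0.065, -0.002, 0.034, -0.085, 0], [0.065, -0.002, 0.034, -0.115, 0], [0.065, -0.002, 0.034, -0.125, 0], [0.065, -0.002, 0.034, -0.127, 0], [0.065, -0.002, 0.034, -0.127, 0], [0.02, -0.002, 0.034, -0.127, 0], [0.02, -0.002, 0.034, -0.127, 0], [0.02, -0.002, 0.034, -0.127, 0], [0.02, -0.002, 0.034, -0.127, 0], [0.02, -0.002, 0.034, -0.127, 0], [0.02, -0.002, 0.034, -0.127, 0], [0.02, -0.002, 0.034, -0.127, 0], [0.02, -0.002, 0.034, -0.115, 0], [0.02, -0.002, 0.034, -0.085, 0], [0.02, -0.002, 0.034, -0.05, 0], [0.02, -0.002, 0.034, -0.03, 0], [0.02, -0.002, 0.034, -0.03, 0]]])

```text
clock: 9.45
position: [0.4403, 0.1772, 0.1347]
ee_rot: [2.221, 2.21, 0.01]
force: [-0.1, 0.4, -1.3]
width: 0.276
```

```bash
python3 look.py wrist w9
```

```text
t 9.45 pos [0.4403 0.1772 0.1347] F [-0.1  0.4 -1.3] w 0.0254
jaw deg -0.3 q [-0.1   0.37 -0.5   2.03  0.25  0.79 -0.76]
```

View pics/w9.png

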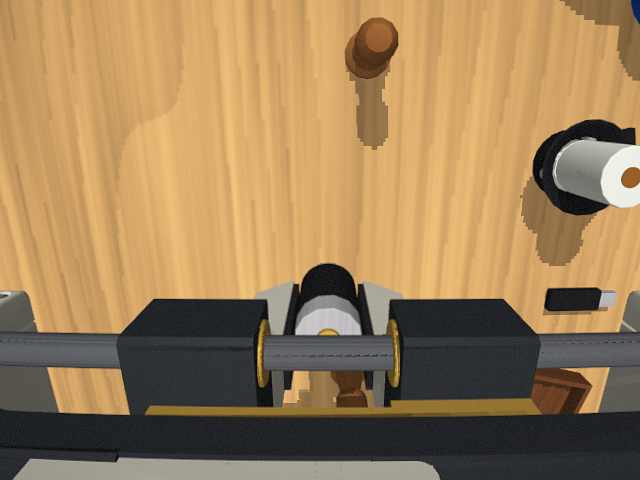

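Request:
step_arm(series=[[[0.02, 0.02, -0.017, 0, -2], [0.02, 0.05, -0.04, 0, -5], [0.02, 0.08, -0.065, 0, -8], [0.02, 0.11, -0.09, 0, -11], [0.02, 0.14, -0.115, 0, -14], [0.02, 0.165, -0.138, -0.01, -14], [0.02, 0.177, -0.15, -0.03, -14], [0.02, 0.181, -0.155, -0.05, -14], [0.02, 0.181, -0.155, -0.065, -14], [0.02, 0.181, -0.155, -0.065, -14], [0.02, 0.181, -0.155, -0.065, -14]]])

```text
clock: 10.42
position: [0.6191, 0.0215, 0.0659]
ee_rot: [2.475, 1.925, 0.001]
force: [0.3, 1.1, -0.4]
width: 0.28
```

```bash
python3 look.py wrist w10;
```

```text
t 10.42 pos [0.6191 0.0215 0.0659] F [ 0.3  1.1 -0.4] w 0.0257
jaw deg -14.3 q [ 0.1   0.64 -0.34  1.74  0.28  0.81 -0.62]
```

View pics/w10.png

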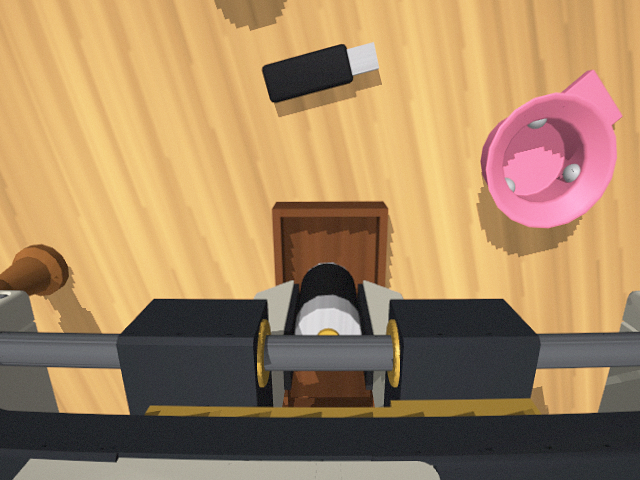

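Request:
step_arm(series=[[[0.02, 0, 0, -0.01, 0], [0.02, 0, 0, -0.02, 0], [0.02, 0, 0, -0.025, 0], [0.02, 0, 0, -0.027, 0], [0.02, 0, 0, -0.028, 0], [0.02, 0, 0, -0.028, 0]]])

```text
clock: 10.97
position: [0.62, 0.0221, 0.0391]
ee_rot: [2.474, 1.925, 0.004]
force: [-0.2, -1.0, 0.1]
width: 0.277
```

```bash
python3 look.py wrist w11
```

```text
t 10.97 pos [0.62   0.0221 0.0391] F [-0.2 -1.   0.1] w 0.0254
jaw deg -14.2 q [ 0.09  0.67 -0.32  1.76  0.3   0.75 -0.63]
```

Request:
step_arm(series=[[[0.02, 0, 0, -0.001, 0], [0.02, 0, 0, -0.002, 0], [0.02, 0, 0, -0.002, 0], [0.06, 0, 0, -0.001, 0], [0.06, 0, 0, -0.001, 0], [0.06, 0, 0, -0.001, 0], [0.06, 0, 0, -0.001, 0], [0.06, 0, 0, 0.02, 0], [0.06, 0, 0, 0.055, 0], [0.06, -0.02, -0.015, 0.085, 3], [0.06, -0.045, -0.035, 0.11, 7], [0.06, -0.075, -0.055, 0.122, 11], [0.06, -0.105, -0.075, 0.122, 14], [0.06, -0.135, -0.095, 0.122, 14], [0.06, -0.16, -0.112, 0.122, 14], [0.06, -0.17, -0.119, 0.122, 14], [0.06, -0.17, -0.119, 0.122, 14], [0.06, -0.17, -0.119, 0.122, 14]]])

```text
clock: 12.52
position: [0.4506, -0.0971, 0.1617]
ee_rot: [2.222, 2.21, 0.007]
force: [1.0, 0.6, 0.9]
width: 0.655
```

```bash
python3 look.py wrist w12 0.45,-0.063,0.044,0.056,0.03; python3 look.py scene s12 0.621,0.022,0.046,0.06,0.03
```

```text
t 12.52 pos [ 0.4506 -0.0971  0.1617] F [1.  0.6 0.9] w 0.0602
jaw deg -0.3 q [ 0.48  0.3  -0.47  2.04  0.18  0.84 -0.1 ]
0.45,-0.063,0.044,0.056,0.03 1156 mean [ 0.449  -0.063   0.0494] enc [ 0.449  -0.0637] 0.0132 ztop 0.0515
t 12.57 pos [ 0.4514 -0.0964  0.1617] F [0.7 0.6 0.3] w 0.06
jaw deg -0.2 q [ 0.48  0.3  -0.47  2.03  0.18  0.84 -0.1 ]
0.621,0.022,0.046,0.06,0.03 136 mean [0.6218 0.0224 0.0499] enc [0.621  0.0223] 0.0137 ztop 0.0522
```

View pics/s12.png

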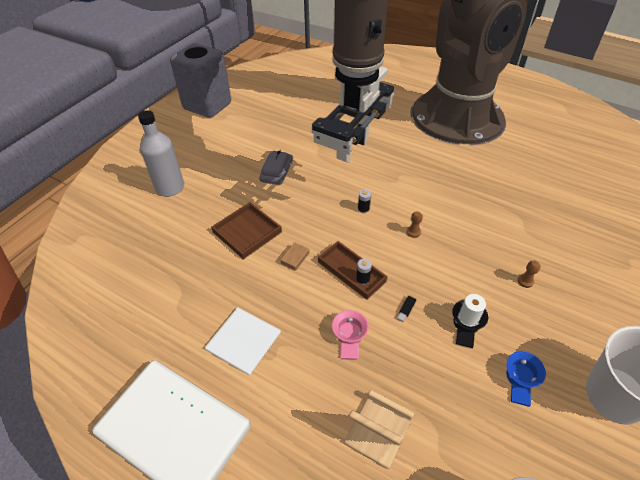

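View pics/w12.png

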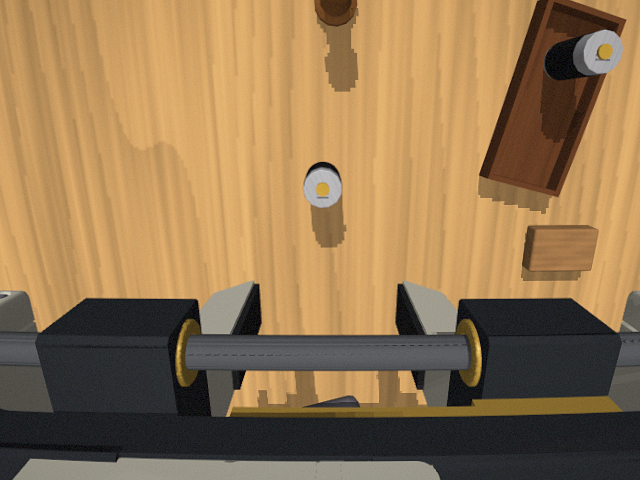

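Request:
step_arm(series=[[[0.06, -0.002, 0.015, -0.02, 0], [0.06, -0.002, 0.03, -0.05, 0], [0.06, -0.002, 0.033, -0.085, 0], [0.06, -0.002, 0.033, -0.115, 0], [0.06, -0.002, 0.033, -0.125, 0], [0.06, -0.002, 0.033, -0.1275, 0], [0.06, -0.002, 0.033, -0.1275, 0], [0.02, -0.002, 0.033, -0.1275, 0], [0.02, -0.002, 0.033, -0.1275, 0], [0.02, -0.002, 0.033, -0.1275, 0], [0.02, -0.002, 0.033, -0.1275, 0], [0.02, -0.002, 0.033, -0.1275, 0], [0.02, -0.002, 0.033, -0.1275, 0], [0.02, -0.002, 0.033, -0.1275, 0], [0.02, -0.002, 0.033, -0.115, 0], [0.02, -0.002, 0.033, -0.085, 0], [0.02, -0.002, 0.033, -0.05, 0], [0.02, -0.002, 0.033, -0.02, 0], [0.02, -0.002, 0.033, -0.02, 0]]])

```text
clock: 14.2
position: [0.4525, -0.0629, 0.1466]
ee_rot: [2.215, 2.208, 0.015]
force: [1.5, 0.9, -0.8]
width: 0.278
```

```bash
python3 look.py wrist w13
```

```text
t 14.20 pos [ 0.4525 -0.0629  0.1466] F [ 1.5  0.9 -0.8] w 0.0256
jaw deg -0.2 q [ 0.42  0.32 -0.49  2.07  0.21  0.79 -0.2 ]
```

Request:
step_arm(series=[[[0.02, 0.02, 0.004, 0, -3], [0.02, 0.05, 0.009, 0, -6], [0.02, 0.08, 0.014, 0, -9], [0.02, 0.11, 0.02, 0, -12], [0.02, 0.135, 0.024, 0, -14], [0.02, 0.15, 0.027, -0.02, -14], [0.02, 0.1545, 0.027, -0.05, -14], [0.02, 0.1545, 0.027, -0.075, -14], [0.02, 0.1545, 0.027, -0.08, -14], [0.02, 0.1545, 0.027, -0.08, -14], [0.02, 0.1545, 0.027, -0.08, -14]]])

```text
clock: 15.17
position: [0.6058, -0.0361, 0.0645]
ee_rot: [2.469, 1.922, 0.01]
force: [-0.4, 0.4, -0.2]
width: 0.275
```

```bash
python3 look.py wrist w14;
```

```text
t 15.17 pos [ 0.6058 -0.0361  0.0645] F [-0.4  0.4 -0.2] w 0.0252
jaw deg -14.2 q [ 0.21  0.62 -0.35  1.79  0.3   0.78 -0.54]
```

View pics/w14.png

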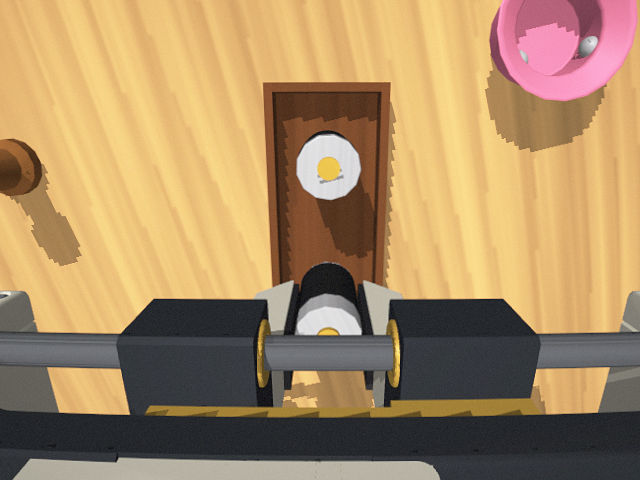

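Request:
step_arm(series=[[[0.02, 0, 0, -0.01, 0], [0.02, 0, 0, -0.02, 0], [0.02, 0, 0, -0.025, 0], [0.02, 0, 0, -0.027, 0], [0.02, 0, 0, -0.0275, 0], [0.02, 0, 0, -0.0275, 0], [0.02, 0, 0, -0.0275, 0], [0.05, 0, 0, -0.0265, 0], [0.05, 0, 0, -0.0265, 0], [0.05, 0, 0, -0.0265, 0], [0.05, 0, 0, -0.0265, 0], [0.06, 0, 0, -0.005, 0], [0.06, 0, 0, 0.03, 0], [0.06, 0, 0, 0.065, 0], [0.06, -0.02, 0.01, 0.09, 3], [0.06, -0.05, 0.02, 0.096, 7], [0.06, -0.085, 0.035, 0.096, 11], [0.06, -0.12, 0.05, 0.096, 14], [0.06, -0.146, 0.059, 0.096, 14], [0.06, -0.146, 0.059, 0.096, 14]]])

```text
clock: 16.88
position: [0.455, 0.0245, 0.1611]
ee_rot: [2.213, 2.214, 0.01]
force: [-0.6, -0.5, -1.0]
width: 0.653
```

```bash
python3 look.py wrist w15 0.46,0.057,0.054,0.066,0.03; python3 look.py scene s15 0.621,0.022,0.046,0.06,0.03 0.607,-0.036,0.046,0.06,0.03
```

```text
t 16.88 pos [0.455  0.0245 0.1611] F [-0.6 -0.5 -1. ] w 0.0599
jaw deg 0.0 q [ 0.25  0.3  -0.52  2.05  0.21  0.83 -0.39]
0.46,0.057,0.054,0.066,0.03 716 mean [0.4586 0.0594 0.0572] enc [0.4588 0.0589] 0.0107 ztop 0.0595
t 16.93 pos [0.4581 0.0235 0.1615] F [1.  0.4 1. ] w 0.0602
jaw deg -0.1 q [ 0.25  0.3  -0.52  2.04  0.21  0.83 -0.39]
0.621,0.022,0.046,0.06,0.03 133 mean [0.6216 0.0224 0.05  ] enc [0.6207 0.0211] 0.0135 ztop 0.0522
0.607,-0.036,0.046,0.06,0.03 121 mean [ 0.6075 -0.0361  0.0497] enc [ 0.6064 -0.0353] 0.0137 ztop 0.0525
```

View pics/s15.png

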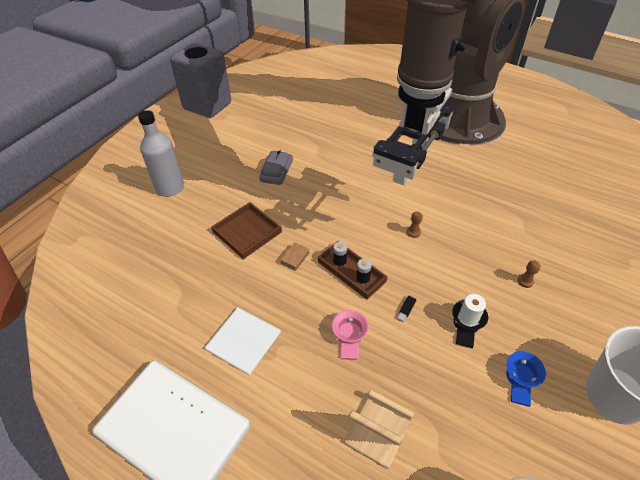

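View pics/w15.png

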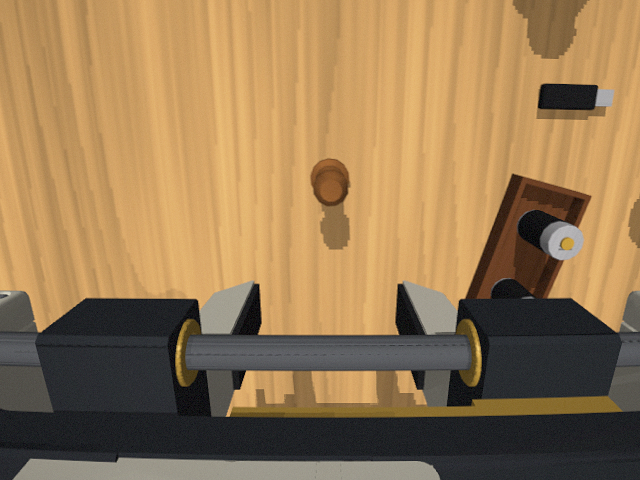

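Request:
step_arm(series=[[[0.06, 0.001, 0.015, -0.02, 0], [0.06, 0.001, 0.03, -0.05, 0], [0.06, 0.001, 0.035, -0.085, 0], [0.06, 0.001, 0.035, -0.11, 0], [0.06, 0.001, 0.035, -0.118, 0], [0.06, 0.001, 0.035, -0.12, 0], [0.06, 0.001, 0.035, -0.12, 0], [0.018, 0.001, 0.035, -0.12, 0], [0.018, 0.001, 0.035, -0.12, 0], [0.018, 0.001, 0.035, -0.12, 0], [0.018, 0.001, 0.035, -0.12, 0], [0.018, 0.001, 0.035, -0.12, 0], [0.018, 0.001, 0.035, -0.12, 0], [0.018, 0.001, 0.035, -0.12, 0], [0.018, 0.001, 0.035, -0.11, 0], [0.018, 0.001, 0.035, -0.085, 0], [0.018, 0.001, 0.035, -0.05, 0], [0.018, 0.001, 0.035, -0.02, 0], [0.018, 0.001, 0.035, -0.02, 0]]], squeeze=15)

```text
clock: 18.57
position: [0.4638, 0.0591, 0.1473]
ee_rot: [2.211, 2.206, 0.025]
force: [1.1, 0.3, 0.7]
width: 0.243
```

```bash
python3 look.py wrist w16
```

```text
t 18.57 pos [0.4638 0.0591 0.1473] F [1.1 0.3 0.7] w 0.0223
jaw deg -0.1 q [ 0.18  0.33 -0.53  2.05  0.25  0.8  -0.5 ]
```

View pics/w16.png

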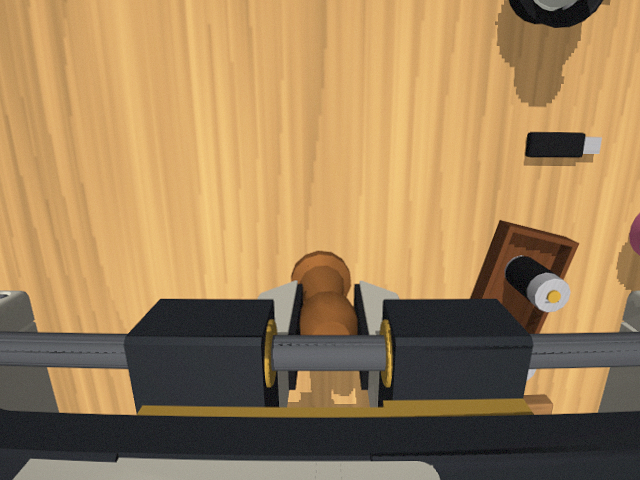

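Request:
step_arm(series=[[[0.018, 0.01, -0.02, 0, 0], [0.018, 0.025, -0.05, 0, -2], [0.018, 0.042, -0.085, 0, -4], [0.018, 0.06, -0.12, 0, -6], [0.018, 0.078, -0.155, 0, -8], [0.018, 0.095, -0.19, 0, -10], [0.018, 0.113, -0.225, 0, -12], [0.018, 0.13, -0.26, 0, -15], [0.018, 0.145, -0.29, -0.01, -15], [0.018, 0.157, -0.312, -0.03, -15], [0.018, 0.162, -0.324, -0.05, -15], [0.018, 0.162, -0.327, -0.07, -15], [0.018, 0.162, -0.327, -0.078, -15], [0.018, 0.162, -0.327, -0.078, -15], [0.018, 0.162, -0.327, -0.078, -15]]])

```text
clock: 19.87
position: [0.6247, -0.2673, 0.0669]
ee_rot: [2.48, 1.9, 0.018]
force: [-0.1, 0.0, -0.7]
width: 0.242
```

```bash
python3 look.py wrist w17
```

```text
t 19.87 pos [ 0.6247 -0.2673  0.0669] F [-0.1  0.  -0.7] w 0.0222
jaw deg -15.1 q [ 0.53  0.7  -0.33  1.6   0.28  0.87 -0.16]
```

View pics/w17.png

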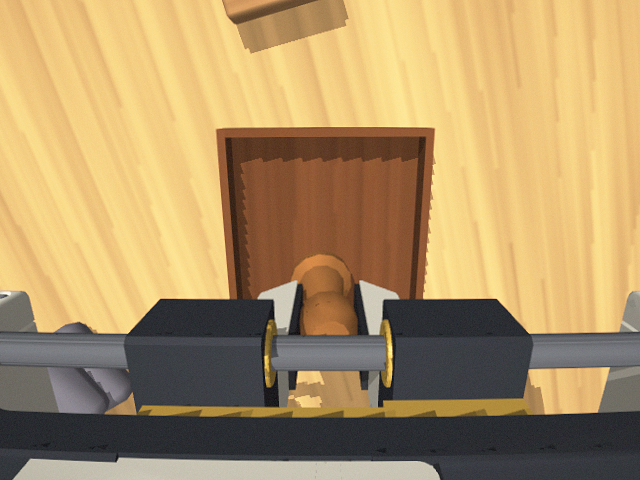

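Request:
step_arm(series=[[[0.018, 0, 0, -0.008, 0], [0.018, 0, 0, -0.015, 0], [0.018, 0, 0, -0.019, 0], [0.018, 0, 0, -0.021, 0], [0.018, 0, 0, -0.022, 0], [0.018, 0, 0, -0.022, 0], [0.018, 0, 0, -0.022, 0]]])

```text
clock: 20.5
position: [0.6256, -0.2675, 0.0461]
ee_rot: [2.479, 1.898, 0.02]
force: [0.3, -0.1, -0.7]
width: 0.242
```

```bash
python3 look.py wrist w18
```

```text
t 20.50 pos [ 0.6256 -0.2675  0.0461] F [ 0.3 -0.1 -0.7] w 0.0222
jaw deg -15.1 q [ 0.53  0.73 -0.32  1.61  0.29  0.83 -0.17]
```

Request:
step_arm(series=[[[0.018, 0, 0, -0.001, 0], [0.018, 0, 0, -0.002, 0], [0.018, 0, 0, -0.002, 0], [0.05, 0, 0, -0.001, 0], [0.05, 0, 0, -0.001, 0], [0.05, 0, 0, -0.001, 0], [0.05, 0, 0, -0.001, 0], [0.06, 0, 0, 0.02, 0], [0.06, 0, 0, 0.055, 0], [0.06, 0, 0, 0.09, 0], [0.06, 0, 0, 0.115, 0], [0.06, -0.005, 0.02, 0.115, 0], [0.06, -0.015, 0.05, 0.115, 0]]])

```text
clock: 21.63
position: [0.6119, -0.2209, 0.1629]
ee_rot: [2.48, 1.889, 0.022]
force: [0.2, 1.1, -1.3]
width: 0.652
```

Request:
step_arm(series=[[[0.06, -0.01, 0.035, 0, 2], [0.06, -0.02, 0.075, 0, 4], [0.06, -0.033, 0.115, 0, 6], [0.06, -0.045, 0.155, 0, 8], [0.06, -0.056, 0.195, 0, 10], [0.06, -0.068, 0.235, 0, 12], [0.06, -0.08, 0.275, 0, 15], [0.06, -0.092, 0.315, 0, 15], [0.06, -0.104, 0.355, 0, 15], [0.06, -0.116, 0.395, 0, 15], [0.06, -0.127, 0.43, 0, 15], [0.06, -0.137, 0.46, 0, 15], [0.06, -0.142, 0.475, 0, 15], [0.06, -0.142, 0.48, 0, 15], [0.06, -0.142, 0.48, 0, 15]]])

```text
clock: 22.88
position: [0.4696, 0.2604, 0.1628]
ee_rot: [2.211, 2.201, 0.028]
force: [0.3, -0.3, 0.1]
width: 0.654
```

```bash
python3 look.py wrist w19 0.469,0.294,0.054,0.066,0.03; python3 look.py top t19 0.625,-0.268,0.05,0.07,0.03; python3 look.py scene s19
```

```text
t 22.88 pos [0.4696 0.2604 0.1628] F [ 0.3 -0.3  0.1] w 0.06
jaw deg -0.2 q [-0.21  0.42 -0.54  1.87  0.29  0.91 -0.9 ]
0.469,0.294,0.054,0.066,0.03 733 mean [0.4691 0.2966 0.0573] enc [0.469  0.2963] 0.0107 ztop 0.0595
t 22.93 pos [0.4702 0.2586 0.1626] F [ 0.  -0.4 -1.4] w 0.0598
jaw deg -0.4 q [-0.21  0.42 -0.53  1.87  0.29  0.91 -0.9 ]
0.625,-0.268,0.05,0.07,0.03 61 mean [ 0.6239 -0.2661  0.0587] enc [ 0.6248 -0.267 ] 0.0116 ztop 0.0635
t 22.98 pos [0.4705 0.2576 0.1625] F [-0.7 -0.8 -0.2] w 0.0601
jaw deg -0.5 q [-0.21  0.42 -0.53  1.87  0.29  0.91 -0.9 ]
```

View pics/s19.png

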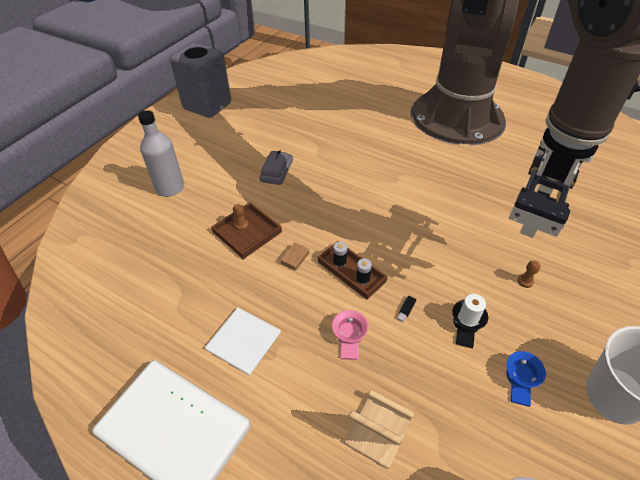

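View pics/w19.png

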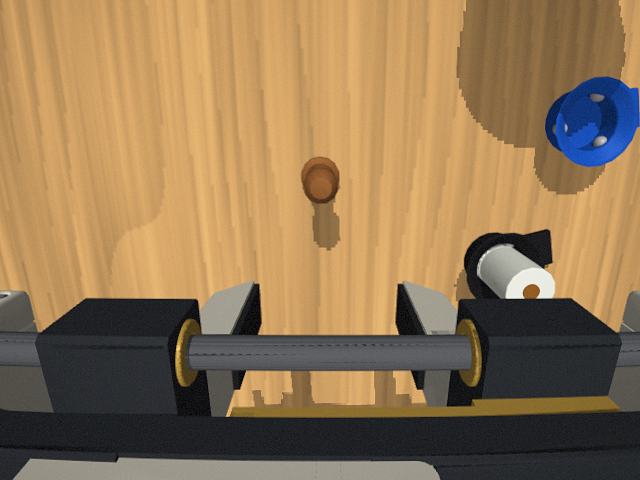

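Request:
step_arm(series=[[[0.06, -0.0015, 0.015, -0.02, 0], [0.06, -0.0015, 0.03, -0.05, 0], [0.06, -0.0015, 0.0375, -0.085, 0], [0.06, -0.0015, 0.0375, -0.11, 0], [0.06, -0.0015, 0.0375, -0.119, 0], [0.06, -0.0015, 0.0375, -0.1215, 0], [0.06, -0.0015, 0.0375, -0.1215, 0], [0.018, -0.0015, 0.0375, -0.1215, 0], [0.018, -0.0015, 0.0375, -0.1215, 0], [0.018, -0.0015, 0.0375, -0.1215, 0], [0.018, -0.0015, 0.0375, -0.1215, 0], [0.018, -0.0015, 0.0375, -0.1215, 0], [0.018, -0.0015, 0.0375, -0.1215, 0], [0.018, -0.0015, 0.0375, -0.1215, 0], [0.018, -0.0015, 0.0375, -0.11, 0], [0.018, -0.0015, 0.0375, -0.085, 0], [0.018, -0.0015, 0.0375, -0.05, 0], [0.018, -0.0015, 0.0375, -0.01, 0], [0.018, -0.0015, 0.0375, -0.01, 0]]])

```text
clock: 24.62
position: [0.4717, 0.2977, 0.1602]
ee_rot: [2.214, 2.194, 0.042]
force: [1.1, 1.1, 0.1]
width: 0.242
```

```bash
python3 look.py wrist w20
```

```text
t 24.62 pos [0.4717 0.2977 0.1602] F [1.1 1.1 0.1] w 0.0222
jaw deg -0.5 q [-0.28  0.45 -0.53  1.83  0.31  0.91 -0.97]
```

View pics/w20.png

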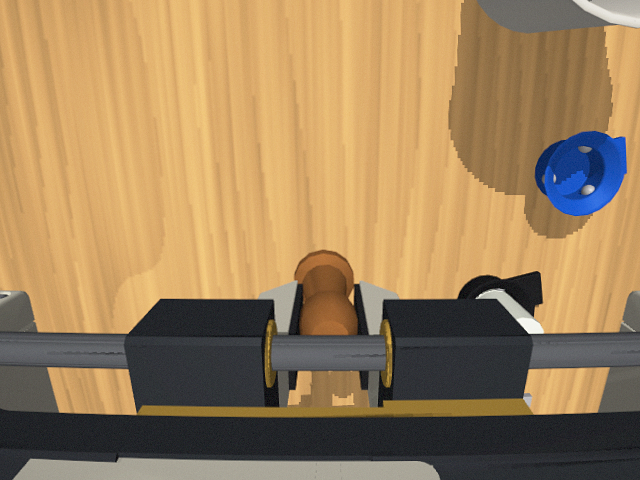

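Request:
step_arm(series=[[[0.018, 0.006, -0.02, 0, 0], [0.018, 0.016, -0.05, 0, -2], [0.018, 0.028, -0.09, 0, -4], [0.018, 0.041, -0.13, 0, -6], [0.018, 0.053, -0.17, 0, -8], [0.018, 0.066, -0.21, 0, -10], [0.018, 0.079, -0.25, 0, -12], [0.018, 0.091, -0.29, 0, -14.5], [0.018, 0.104, -0.33, 0, -14.5], [0.018, 0.117, -0.37, 0, -14.5], [0.018, 0.129, -0.41, 0, -14.5], [0.018, 0.142, -0.45, 0, -14.5], [0.018, 0.153, -0.485, 0, -14.5], [0.018, 0.16, -0.508, -0.01, -14.5], [0.018, 0.165, -0.52, -0.03, -14.5], [0.018, 0.165, -0.522, -0.06, -14.5], [0.018, 0.165, -0.522, -0.08, -14.5], [0.018, 0.165, -0.522, -0.09, -14.5], [0.018, 0.165, -0.522, -0.09, -14.5], [0.018, 0.165, -0.522, -0.09, -14.5]]])

```text
clock: 26.33
position: [0.636, -0.2248, 0.0674]
ee_rot: [2.471, 1.896, 0.032]
force: [-0.3, -0.6, 0.1]
width: 0.242
```

```bash
python3 look.py wrist w21; python3 look.py scene s21;python3 -c "
import cv2;i=cv2.imread('pics/s21.png')[130:310,180:420];cv2.imwrite('pics/s21z.png',cv2.resize(i,None,fx=3,fy=3))"
```

```text
t 26.33 pos [ 0.636  -0.2248  0.0674] F [-0.3 -0.6  0.1] w 0.0222
jaw deg -15.0 q [ 0.48  0.69 -0.34  1.62  0.29  0.84 -0.24]
t 26.38 pos [ 0.6367 -0.225   0.0684] F [ 0.  -0.3 -0.1] w 0.0225
jaw deg -15.0 q [ 0.48  0.69 -0.34  1.62  0.29  0.84 -0.24]
```

View pics/w21.png

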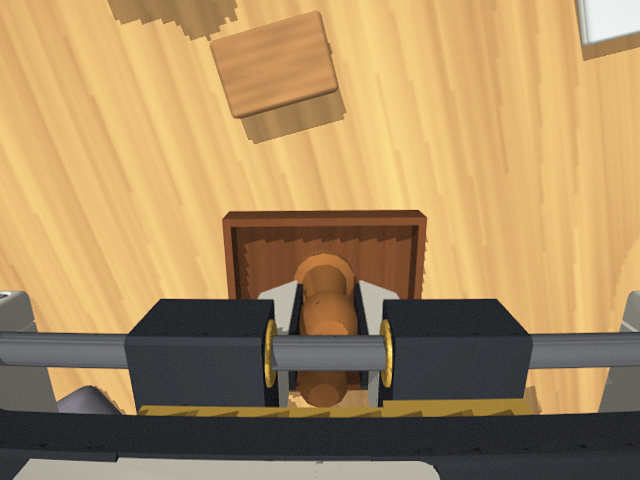

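View pics/s21z.png

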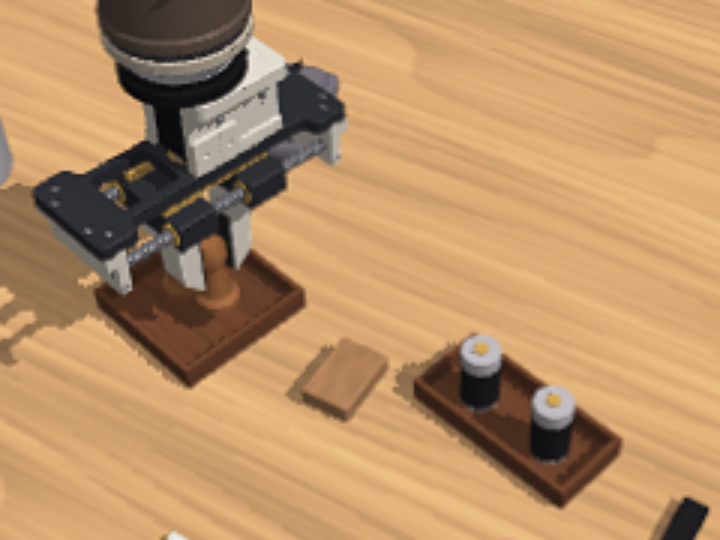

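Request:
step_arm(series=[[[0.018, 0, 0, -0.008, 0], [0.018, 0, 0, -0.016, 0], [0.018, 0, 0, -0.02, 0], [0.018, 0, 0, -0.022, 0], [0.018, 0, 0, -0.0235, 0], [0.018, 0, 0, -0.024, 0], [0.018, 0, 0, -0.024, 0]]])

```text
clock: 27.02
position: [0.637, -0.2249, 0.0453]
ee_rot: [2.47, 1.895, 0.035]
force: [-1.2, -0.1, 2.8]
width: 0.242
```

```bash
python3 look.py wrist w22
```

```text
t 27.02 pos [ 0.637  -0.2249  0.0453] F [-1.2 -0.1  2.8] w 0.0222
jaw deg -15.0 q [ 0.47  0.72 -0.33  1.64  0.31  0.8  -0.25]
```

Contact (2.8 N) — release, lift, and back off.

Request:
step_arm(series=[[[0.018, 0, 0, 0.0005, 0], [0.04, 0, 0, 0.0005, 0], [0.05, 0, 0, 0.0005, 0], [0.05, 0, 0, 0.0005, 0], [0.05, 0, 0, 0.0005, 0], [0.05, 0, 0, 0.02, 0], [0.05, 0, 0, 0.05, 0], [0.05, 0, 0, 0.085, 0], [0.05, -0.03, 0.02, 0.11, 0], [0.05, -0.065, 0.04, 0.13, 0], [0.05, -0.1, 0.06, 0.15, 0], [0.05, -0.13, 0.09, 0.16, 0], [0.05, -0.16, 0.12, 0.16, 0], [0.05, -0.19, 0.13, 0.16, 0], [0.05, -0.2, 0.13, 0.16, 0], [0.05, -0.2, 0.13, 0.16, 0]]])

```text
clock: 28.4
position: [0.4341, -0.0943, 0.2055]
ee_rot: [2.467, 1.897, 0.032]
force: [-0.3, -0.3, -0.1]
width: 0.546
```

```bash
for c in top scene; do echo $c; python3 look.py $c f_$c 0.637,-0.225,0.052,0.07,0.02 0.625,-0.267,0.052,0.07,0.02 0.621,0.022,0.046,0.06,0.03 0.607,-0.036,0.046,0.06,0.03 0.612,0.2255,0.055,0.085,0.03 0.606,-0.486,0.18,0.21,0.04 0.44,-0.3,0.01,0.05,0.08; done; python3 -c "
import cv2;i=cv2.imread('pics/f_scene.png')[130:370,180:500];cv2.imwrite('pics/f_z.png',cv2.resize(i,None,fx=2.5,fy=2.5))"
python3 - <<'E'
from h import *
from cell import eyes
# mouse/bottle before vs after, candle top
for n in ['top','scene']:
    p=eyes.camera_params(n)
    for f in (n+'0.npz','f_'+n+'.npz'):
        a=np.load(f,allow_pickle=True);P=cloud(p,a['d'])
        for c,r,z0,z1 in [((.44,-.3),.075,.01,.05),((.606,-.486),.06,.02,.21)]:
            q=P[(np.hypot(P[...,0]-c[0],P[...,1]-c[1])<r)&(P[...,2]>z0)&(P[...,2]<z1)];print(f,q.mean(0).round(4))
E
```

```text
top
t 28.40 pos [ 0.4341 -0.0943  0.2055] F [-0.3 -0.3 -0.1] w 0.0502
jaw deg -14.9 q [ 0.5   0.2  -0.48  2.04  0.13  0.9  -0.3 ]
0.637,-0.225,0.052,0.07,0.02 62 mean [ 0.6374 -0.2235  0.0592] enc [ 0.6381 -0.2242] 0.0114 ztop 0.0638
0.625,-0.267,0.052,0.07,0.02 58 mean [ 0.6235 -0.2664  0.0595] enc [ 0.6245 -0.2664] 0.0116 ztop 0.0639
0.621,0.022,0.046,0.06,0.03 78 mean [0.6217 0.0202 0.0523] enc [0.6223 0.0201] 0.0131 ztop 0.0562
0.607,-0.036,0.046,0.06,0.03 79 mean [ 0.6072 -0.0378  0.0526] enc [ 0.6078 -0.0376] 0.0129 ztop 0.056
0.612,0.2255,0.055,0.085,0.03 141 mean [0.6104 0.2232 0.0651] enc [0.611  0.2243] 0.0171 ztop 0.0689
0.606,-0.486,0.18,0.21,0.04 171 mean [ 0.6055 -0.4854  0.1983] enc [ 0.6057 -0.4871] 0.0169 ztop 0.2024
0.44,-0.3,0.01,0.05,0.08 822 mean [ 0.436  -0.2984  0.0294] enc [ 0.4372 -0.3011] 0.0531 ztop 0.0385
scene
t 28.45 pos [ 0.4364 -0.0952  0.2058] F [0.7 0.5 0.2] w 0.0501
jaw deg -15.0 q [ 0.5   0.2  -0.48  2.03  0.13  0.9  -0.3 ]
0.637,-0.225,0.052,0.07,0.02 80 mean [ 0.6397 -0.2205  0.0571] enc [ 0.6384 -0.2221] 0.012 ztop 0.0605
0.625,-0.267,0.052,0.07
[... 180 characters left out ...]
.607,-0.036,0.046,0.06,0.03 122 mean [ 0.6076 -0.0361  0.0499] enc [ 0.6059 -0.0364] 0.0136 ztop 0.0521
0.612,0.2255,0.055,0.085,0.03 348 mean [0.6141 0.2245 0.0635] enc [0.6114 0.2236] 0.0188 ztop 0.0662
0.606,-0.486,0.18,0.21,0.04 220 mean [ 0.6103 -0.4823  0.1941] enc [ 0.6076 -0.4871] 0.0171 ztop 0.1998
0.44,-0.3,0.01,0.05,0.08 738 mean [ 0.4499 -0.2911  0.0269] enc [ 0.4376 -0.2983] 0.054 ztop 0.0356
top0.npz [ 0.4357 -0.2984  0.0293]
top0.npz [ 0.5996 -0.4737  0.1261]
f_top.npz [ 0.436  -0.2984  0.0294]
f_top.npz [ 0.5997 -0.4736  0.1257]
scene0.npz [ 0.45   -0.2912  0.027 ]
scene0.npz [ 0.6187 -0.4706  0.1077]
f_scene.npz [ 0.4499 -0.2911  0.0269]
f_scene.npz [ 0.6187 -0.4706  0.108 ]
```

View pics/f_z.png

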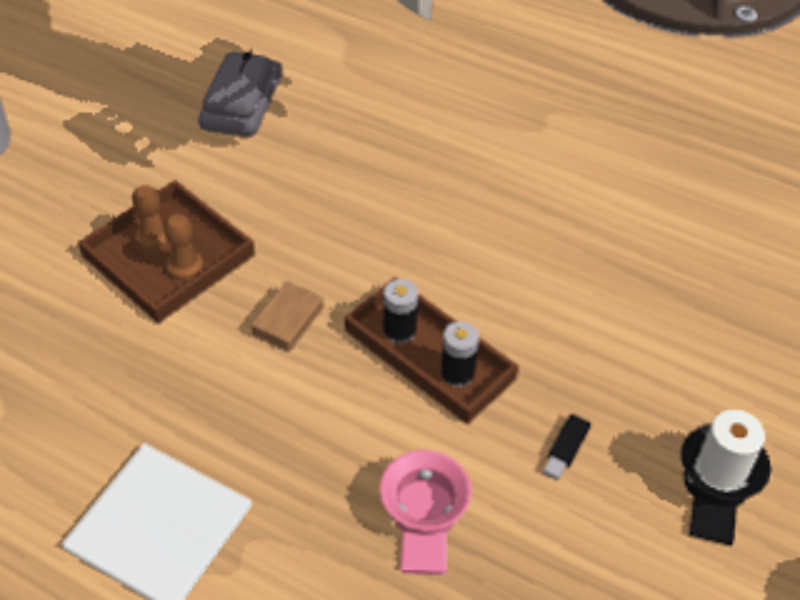

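View pics/f_top.png

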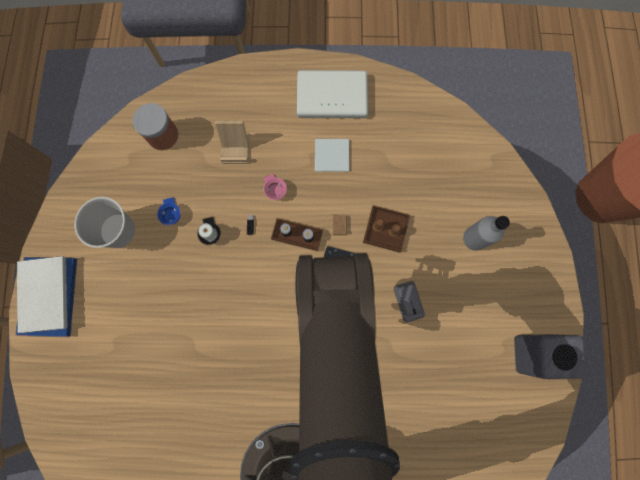

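```bash
python3 -c "
from cell import arm,observe
print(observe()['clock']);arm.sign_off()"
```

```text
28.5
the job is handed in; nothing more can be done
```

I sorted everything and handed the job in at 28.5 s of the 112 s allowed. The robot reports no verdict.

- **Candle:** I pushed it into the black dock while holding it. It reached a hard stop at about 45 N; that is above the 5–15 N the click needs but below the 120 N wrist limit. In the last images its top stood about 64–65 mm above the table. Fully home is 66 mm; stuck on the balls would be 76 mm. It stood within about 2 mm of the dock's axis.
- **Cells:** both stand upright in the long tray, about 30 mm either side of its centre. Their tops measured 50–53 mm against 52 mm expected.
- **Pawns:** both stand upright in the square tray, about 22 mm either side of its centre. Their head tops measured 60–64 mm at the upper edge of the depth readings against 62 mm expected.
- **Bottle and mouse:** they moved less than 0.5 mm between the first and last images.
- **Gripper:** it is open and clear of everything.

No check failed. The two fixed cameras disagreed by about 2–3 mm in height and position. That is at the level of their stated calibration and small against most tolerances, but for the height limits it is close to the tolerance itself (2.5 mm for the candle, 4 mm for the cells and pawns).

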